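Close the specimen carrier and hold its outer cover up for the request slip

ROBOT

A 6-joint arm with a two-finger parallel gripper is mounted at the origin on the work surface; the furniture and walls round the work are solid. World frame = base frame: x ahead of the robot, y to its left, z up, the work surface at z = 0. Lengths are in mm, angles in rad, forces in N, time in s.
With the tool pointing down it reaches from about 400 to 825 mm from the base axis. Payload 7 kg.
Tool frame: the origin (TCP) lies on the centre line of the jaws, within the pads' length; the fingertips stand 22 mm ahead of it and the grasp point (between the pads) lies 3 mm ahead of it; z points along the fingers, y is the line along which they close (so a half turn about z gives the same grasp; the last joint's range is limited). The gripper opens to 88 mm and grips with 3 to 60 N. Pads are 19 mm wide; open, the fingers measure 130 mm over their backs; the gripper's body (78 mm by 193 mm) begins 47 mm behind the grasp point.
Start: joints at [1.423, 0.359, 0.012, 0, -1.224, -0.288], TCP at [284.947, 611.883, 248.561] pointing down, gripper open.
Joint ranges: [-3.07, 3.07], [-1.43, 2.12], [-1.02, 1.25], [-3.03, 1.67], [-3.05, -0], [-3.03, 3.03]. Speed limits (rad/s): [2.39, 2.39, 3.01, 3.14, 3.14, 3.14].

INTERFACE

Orientations are given as a rotation vector (axis times angle).
In Python, from rig import state, get_image, finish_job gives the robot as it stands. The module is installed in compiled form; this text tells all that it offers.
- The arm moves only by the tool play_rows, never from a script. Its argument "targets" is a list of rows, each a list of 5 numbers: the gripper command: -1 is fully open, 1 is shut, values between are in proportion, then the shift along the tool's x, y, z in cm, then the turn about the tool's z in rad. In form: [[fingers, x, y, z, spin], ...]. A call has 1 to 8 rows; each row shifts and turns the commanded pose from where the row before left it, along the tool's axes as they then stand; what a row does not reach is not made up. A row lasts 1/8 s, in which the tool goes at most 62.5 mm and 10.7 degrees, less where a joint would pass 70% of its speed; a pose out of reach is approached as far as the arm can. A call with a gripper value outside its range is refused whole. The fingers move at their own pace and stop on an object; "grip_force" is the grip in N (left out, the last holds). Time passes only in rows, so rows that do not move let the fingers close. It gives the time, the measured TCP pose, the force, the opening and the grip force at its end, in the units of the state.
- state(): the state, without advancing time (a new reading comes with each control period).
- get_image(name): name is "scene" or "side" or "wrist"; returns a dict with "img" (384x512x3 uint8, red, green, blue), "fovy" (degrees; the focal length in pixels is half the picture's height over the tangent of half this angle, whatever the lens; pixels are square), "cx", "cy" (the principal point, pixels), "rvec" (rotation vector, rad) and "tvec" (3), from world to camera coordinates, as OpenCV has them. Camera axes: x right, y down, z forward; pixel columns grow to the right and rows downward; lengths in mm; the calibration is good to about 2 mm. The wrist camera is an equidistant fisheye: a pixel r from the principal point sees the ray r / f radians off the axis. A picture is of the moment at which its call begins. There is no depth.
- finish_job(): hands the job in; it is judged then, once.
The state is a dict: "t": time; "joint_pos": joint angles; "joint_velocities": joint speeds; "joint_efforts": joint torques, N m; "eef_pos": TCP position; "orientation": TCP orientation; "ft_force": force on the tool from outside, world axes, zero at the start; "wrist_torque": the same for the moment, N m; "grip_width": finger opening in mm; "grasp_force": force on a finger pad.
Only numpy, scipy, OpenCV 4.12 (cv2) and the standard library are available. Lean on these libraries where they do the work, as an engineer would, in place of code of your own. Each camera call takes 0.05 s, during which the arm holds its last target. There are 200 camera calls.

TASK

The two blood tubes already lie in the specimen carrier, so close it up: fold the orange retainer bar down over the tubes, then carry the nested lid set over by the white tab that sticks out of its top and lower it gently onto the carrier until it is fully home. Let go of the tab, take the blue outer cover alone by its sleeve and lift it straight up, leaving the white inner lid seated and undisturbed, and finish while still holding the cover level, about 10 cm above its seat over the carrier, so that the clerk can lay the request slip on the inner lid. Leave the other things on the desk where they are.

Things in the scene. Friction and masses are not known exactly. Their poses are not given: they have to be found in the camera images.
- carrier: Grey insulated specimen box, 100 (x) x 140 (y) mm, fixed on the desk. Origin: centre of its underside, z up, y along its length. Grey body to 44 mm, then a white neck, 88 x 128 mm outside, 80 x 120 mm inside, up to the rim at 56 mm. Open on top; two sample tubes lie on the foam inside along y at x = -17 and +17 mm, tops at 31 mm.
- carrier_mouth (a point): Centre of the carrier's rim, 56 mm above the desk; axes as the carrier. With the lid set fully home, tab_grip stands 39.5 mm straight above this point and the lid's y lies along the carrier's y (either way round).
- retainer (a joint): Orange retainer bar in the carrier: 0 = folded flat over the tubes, 1.57 = upright, up to 1.95 = leaning out to the carrier's -x. Starts at 1.75 to 1.92. Friction keeps it there; pushed well past upright towards the carrier's +x it falls shut by itself, or is pressed down lightly (under 1 N). The lid set cannot seat while it stands.
- retainer_hinge (a point): Middle of the retainer's hinge line, which runs along the carrier's y, 34 mm to -x of its axis and 34.5 mm up. Axes as the carrier. The bar is 65 mm long from here, 22 mm wide (y), 4 mm thick, with a lip 3 mm higher at the free end. Folded down it points to the carrier's +x.
- retainer_tip (a point): Free end of the retainer bar, on its mid-plane, 65 mm from the hinge line. Its x runs outward along the bar, z is normal to the side that is uppermost when folded.
- tab_grip (a point): White inner lid (loose, 0.2 to 0.3 kg): middle of the free part of its upright tab, 12 mm thick (x) x 30 mm (y); it stands free of the blue sleeve from 11 mm below to 11 mm above this point. Axes: y along the lid, z up. At the start the lid set stands on the desk, this point 51.5 mm up. Lifting the tab lifts the lid with the cover resting on it.
- sleeve_grip (a point): Blue outer cover (loose, about 0.2 kg), 101 x 141 mm: centre of its sleeve round the tab (2.5 mm play), 25 (x) x 43 (y) mm outside, from 10 mm below to 10 mm above this point; below it the cover's top face. Axes: y along the cover, z up. Nested, this point is 21 mm below tab_grip and the tab's top 32 mm above it. Lifting the sleeve lifts the cover alone.
- tube_near_mid (a point): Middle of the sample tube with lilac cap (100 mm long, 17 mm thick) in the carrier's -x groove. Not to be handled.
- tube_far_mid (a point): The same for the tube in the +x groove.
- inner_lid: The inner lid's frame: centre of its plug's underside, 51.5 mm below tab_grip. The plug, 77 x 117 mm tapering inward below (about 2 mm play in the neck), is 12 mm deep; above it the flange, 92 x 132 x 5 mm, whose underside rests on the carrier's rim.
- outer_cover: The cover's frame: centre of its skirt's lower edge, 28.5 mm below sleeve_grip. Its top face is 18.5 mm above this. Nested, it rests on the inner lid's flange; it must rise 52 mm to come off the tab.
- specimen_case: Purple-lidded case, 134x173x67 mm, at the right. Bystander; origin at the centre of its underside.
- stapler: Navy stapler, 128 mm long, 46 mm high, at the right. Bystander; origin at the centre of its underside.
- self_inking_stamp: Red self-inking stamp, 45x71x66 mm. Bystander.
- glue_stick: Glue stick with green cap, 24 mm thick, 96 mm high, at the back. Bystander.
- correction_fluid: Small white bottle with blue cap, 30 mm thick, 72 mm high, at the back. Bystander.

How it is judged (in metres and radians):
On the way, in this order (a step that is already met when the one before it is completed fails the run):
1. the retainer bar is folded down over the tubes, before the lid set comes to the carrier (value of joint retainer below 0.12 rad and horizontal distance between tab_grip and carrier_mouth above 0.1 m), for 0.2 s.
2. the lid set is fully home on the carrier, the cover still nested on the inner lid, and the tab let go (z of tab_grip in the frame of carrier between 0.092 and 0.0985 m and horizontal distance between tab_grip and carrier_mouth below 0.006 m and angle between the y axis of tab_grip and the y axis of carrier, either way round below 0.08 rad and angle between tab_grip's own z axis and vertical below 0.05 rad and value of joint retainer below 0.12 rad and not (z of sleeve_grip in the frame of tab_grip above -0.009 m) and contact force between the fingers and inner_lid below 0.1 N), for 0.2 s.
At the end, for the whole second after the job is handed in: Retainer down (under 0.12 rad) over both tubes; inner lid home on the carrier (3 mm in height, 6 mm sideways, level); the fingers hold the cover still and level (0.2 rad), 70 to 160 mm above its nested height, within 50 mm of the carrier axis, clear of the inner lid (z of tab_grip in the frame of carrier between 0.092 and 0.0985 m and horizontal distance between tab_grip and carrier_mouth below 0.006 m and angle between the y axis of tab_grip and the y axis of carrier, either way round below 0.08 rad and angle between tab_grip's own z axis and vertical below 0.05 rad and value of joint retainer below 0.12 rad and distance between each of tube_near_mid, tube_far_mid and carrier_mouth below 0.048 m and z of sleeve_grip in the frame of tab_grip between 0.049 and 0.139 m and horizontal distance between sleeve_grip and carrier_mouth below 0.05 m and angle between sleeve_grip's own z axis and vertical below 0.2 rad and contact force between the fingers and outer_cover above 1 N and contact force between inner_lid and outer_cover below 0.05 N and contact force between each of the arm, the fingers and inner_lid below 0.1 N and linear speed of outer_cover below 0.03 m/s); the arm keeps its last pose, push and grip.
It fails at once if the outer cover parted from the inner lid while the inner lid was not fully home on the carrier (z of sleeve_grip in the frame of tab_grip above -0.009 m and not (z of tab_grip in the frame of carrier between 0.092 and 0.0985 m and horizontal distance between tab_grip and carrier_mouth below 0.006 m and angle between the y axis of tab_grip and the y axis of carrier, either way round below 0.08 rad and angle between tab_grip's own z axis and vertical below 0.05 rad)).
It fails at once if the lid set was dropped (linear speed of inner_lid above 0.4 m/s and contact force between the fingers and inner_lid below 0.1 N).
It fails at once if a bystander was moved more than 20 mm (distance of any of specimen_case, stapler, self_inking_stamp, glue_stick, correction_fluid from where it was at the start of the episode above 0.02 m).
It also fails if it takes over 54 s, if anything falls off the work surface, if the arm or the gripper's body presses on something with over 40 N, if the wrist force passes 120 N, or if a joint passes its speed limit or range.

## Working session

There is one attempt and no reset: what is moved stays moved. The work goes in short steps, Python scripts to look and compute and a tool call to move; the robot and the scene stay as the last step left them, time stands still between calls to the robot, and variables do not carry over. Pictures are saved under pics/ and viewed, at most 10 in all, crops included, and the job is handed in when it is done.

Besides the shell and the picture viewer there is one more tool, called by a JSON object that holds its "name" and its "arguments", one argument or row to a line. play_rows: Moves the arm, as the interface text tells. Its arguments: {"type":"object","properties":{"targets":{"type":"array","items":{"type":"array","items":{"type":"number"}}},"grip_force":{"type":"number"}},"required":["targets"]}

```bash
mkdir -p pics
python3 - <<'E'
from rig import state,get_image
import cv2,numpy as np
s=state();print({k:np.round(v,3) for k,v in s.items()})
ims=[]
for n in("scene","side"):
    d=get_image(n);cv2.imwrite(f"pics/{n}0.png",cv2.cvtColor(d["img"],cv2.COLOR_RGB2BGR))
    print(n,d["fovy"],d["cx"],d["cy"],d["rvec"],d["tvec"])
d=get_image("wrist");cv2.imwrite("pics/wrist0.png",cv2.cvtColor(d["img"],cv2.COLOR_RGB2BGR));print(d["fovy"],d["cx"],d["cy"],d["rvec"],d["tvec"])
E
```

```text
{'t': np.float64(0.0), 'joint_pos': array([ 1.423,  0.359,  0.011, -0.   , -1.224, -0.288]), 'joint_velocities': array([ 0.001,  0.001, -0.   ,  0.001,  0.001,  0.001]), 'joint_efforts': array([-0.0000e+00, -5.8272e+01,  2.9306e+01,  6.9970e+00,  7.0000e-03,
       -0.0000e+00]), 'eef_pos': array([284.782, 611.474, 247.627]), 'orientation': array([ 3.066, -0.679, -0.   ]), 'ft_force': array([-0.051, -0.295,  1.102]), 'wrist_torque': array([ 0.033, -0.006, -0.033]), 'grasp_force': np.float64(0.0), 'grip_width': np.float64(87.533)}
scene 54.52890769442742 250.1439096567277 196.64953635169488 [ 1.90022606 -1.20990355  0.5960666 ] [-231.79333947  264.17397451  831.8521989 ]
side 45.04678656578027 260.50271639538107 189.07340460149885 [ 0.03950574 -2.68940177  1.56514507] [ 425.79157263   91.29990913 1551.83103716]
65.70646984690485 253.4895623551469 199.25667838378942 [-1.5965488   2.50658621  0.34727311] [673.84570946 -34.9692193  390.19685839]
```

View pics/scene0.png

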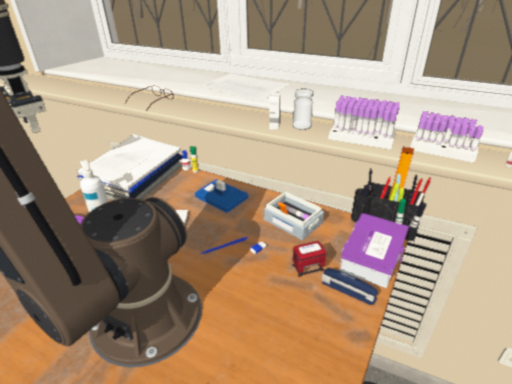

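View pics/side0.png

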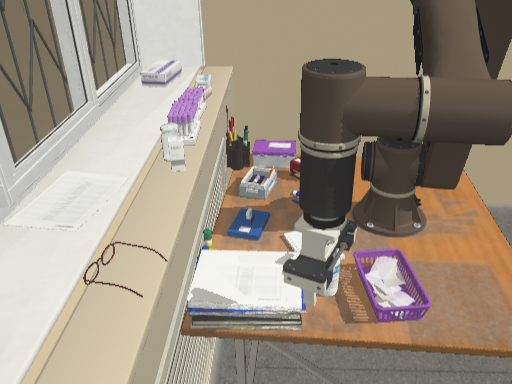

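View pics/wrist0.png

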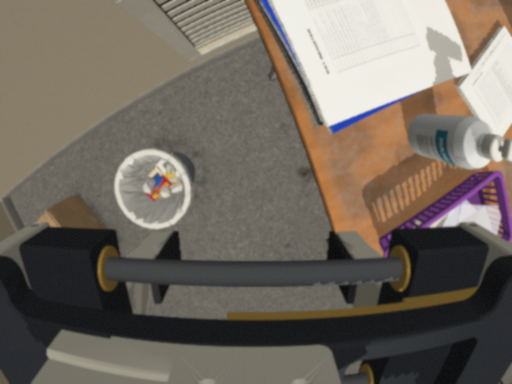

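The scene view shows the lid set (blue) at about (222,194), the carrier with the orange bar at (294,215), the stamp at (308,257), and the case and stapler at right. In the side view the lid is at (249,223) and the carrier at (258,182). The wrist view shows only the floor and desk edge. Next is a coarse position for each.

```bash
cat > h.py <<'E'
import numpy as np,cv2
from rig import state,get_image
from scipy.spatial.transform import Rotation as R
class Cam:
    def __init__(s,name):
        d=get_image(name);s.img=d["img"];s.bgr=cv2.cvtColor(s.img,cv2.COLOR_RGB2BGR);s.hsv=cv2.cvtColor(s.img,cv2.COLOR_RGB2HSV)
        s.f=s.img.shape[0]/2/np.tan(np.radians(d["fovy"]/2));s.c=np.array([d["cx"],d["cy"]])
        s.R=R.from_rotvec(np.array(d["rvec"]).ravel()).as_matrix();s.t=np.array(d["tvec"]).ravel();s.fish=name=="wrist"
        s.o=-s.R.T@s.t
    def ray(s,p):
        q=(np.atleast_2d(p)-s.c)/s.f
        if s.fish:
            r=np.linalg.norm(q,axis=1,keepdims=True)+1e-9;v=np.hstack([q/r*np.sin(r),np.cos(r)])
        else: v=np.hstack([q,np.ones((len(q),1))])
        v/=np.linalg.norm(v,axis=1,keepdims=True);return v@s.R
    def onz(s,p,z):
        v=s.ray(p);return s.o+v*((z-s.o[2])/v[:,2:])
    def proj(s,P):
        q=np.atleast_2d(P)@s.R.T+s.t
        if s.fish:
            r=np.linalg.norm(q[:,:2],axis=1,keepdims=True);return s.c+s.f*q[:,:2]/r*np.arctan2(r,q[:,2:])
        return s.c+s.f*q[:,:2]/q[:,2:]
def tri(c1,p1,c2,p2):
    a=c1.ray(p1)[0];b=c2.ray(p2)[0]
    s=np.linalg.lstsq(np.c_[a,-b],c2.o-c1.o,rcond=None)[0];x=c1.o+a*s[0];y=c2.o+b*s[1]
    return (x+y)/2,np.linalg.norm(x-y)
def blobs(m,minA=40):
    n,l,st,ce=cv2.connectedComponentsWithStats(m.astype(np.uint8));return [(st[i],ce[i],l==i) for i in range(1,n) if st[i,4]>=minA]
E
python3 - <<'E'
from h import *
c=Cam("scene");d=Cam("side");w=Cam("wrist")
s=state();Rt=R.from_rotvec(s["orientation"]).as_matrix()
print("tool R",Rt.round(3).tolist(),"cam in tool",(Rt.T@(w.o-s["eef_pos"])).round(1),"camR in tool",(Rt.T@w.R.T).round(3).tolist())
for n,k in(("scene",c),("side",d)):
    h=k.hsv.astype(int)
    for nm,m in(("blue",(abs(h[...,0]-108)<10)&(h[...,1]>120)&(h[...,2]>50)),("orange?",(h[...,0]>8)&(h[...,0]<18)&(h[...,1]>210)&(h[...,2]>200))):
        for st,ce,_ in blobs(m,20): print(n,nm,st,ce.round(1),k.onz(ce,20)[0].round(0))
print(c.onz([294,213],56).round(),d.onz([258,178],56).round(),c.onz([308,257],40).round())
a=cv2.resize(c.bgr[165:285,170:400],None,fx=3.4,fy=3.4,interpolation=cv2.INTER_CUBIC)[:400]
b=cv2.resize(d.bgr[160:245,180:330],None,fx=2.3,fy=2.3)
cv2.imwrite("pics/z1.png",a)
E
```

```text
tool R [[0.907, -0.422, -0.0], [-0.422, -0.907, -0.001], [0.0, 0.001, -1.0]] cam in tool [  73.1    0.4 -136. ] camR in tool [[-0.0, -0.962, -0.273], [1.0, -0.0, 0.0], [-0.0, -0.273, 0.962]]
scene blue [181 151   6   7  28] [183.9 154.6] [625. 319.  20.]
scene blue [130 157  45  37 191] [147.  177.9] [438. 342.  20.]
scene blue [195 185  53  27 782] [222.5 197.4] [442.  51.  20.]
scene blue [206 238  40  14  58] [226.7 244.2] [259. -64.  20.]
scene blue [252 244  10   8  46] [256.7 247.6] [ 280. -142.   20.]
scene blue [327 270  10   6  27] [331.  272.4] [ 275. -341.   20.]
scene blue [354 282  22  12  74] [364.8 287.2] [ 262. -424.   20.]
scene blue [344 289  19  11  44] [353.9 294.2] [ 232. -406.   20.]
scene orange? [280 204   6   8  30] [282.7 207.2] [ 470. -139.   20.]
side blue [228 209  42  31 695] [248.7 224.3] [460.  85.  20.]
side blue [302 289   4  21  37] [302.8 302.4] [302. 436.  20.]
side blue [188 308  69   4 158] [215.6 309.9] [521. 468.  20.]
[[ 413. -194.   56.]] [[ 440. -161.   56.]] [[ 282. -280.   40.]]
```

View pics/z1.png

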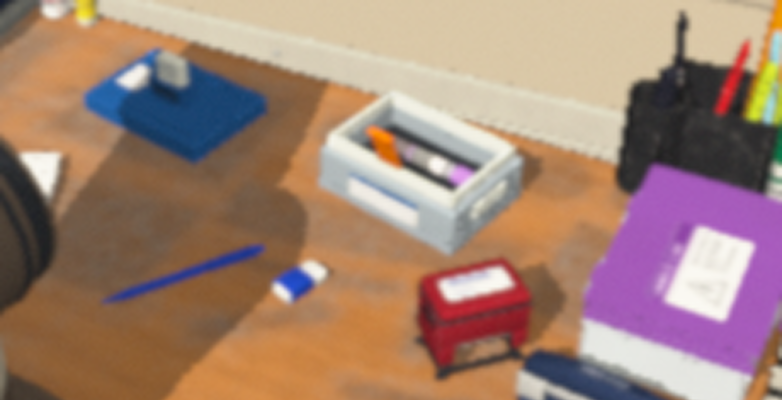

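The crop shows the cover with its long edge running lower-right, the tab at about crop (172,72), and a carrier with the orange bar leaning at (380,145). The scene and side estimates of the lid differ by 35 mm, so I'll check by triangulating.

Run:
```python
from h import *
c=Cam("scene");d=Cam("side")
print("cam o",c.o.round(),d.o.round())
s=state()
print("lid tri",tri(c,[222.5,197.4],d,[248.7,224.3]), "tcp proj",c.proj(s["eef_pos"]+[0,0,-19]),d.proj(s["eef_pos"]+[0,0,-19]),"base",c.proj([0,0,0]),d.proj([0,0,0]))
# tab top, carrier centre
print("tab",tri(c,[170+175/3.4,165+55/3.4],d,[248.5,210]))
print("stamp",c.onz([308,245],66),"carrier rim corners scene", c.onz(np.array([[170+392/3.4,165+95/3.4],[170+522/3.4,165+155/3.4],[170+452/3.4,165+207/3.4],[170+322/3.4,165+143/3.4]]),56).round())
z=cv2.resize(d.bgr[150:250,200:320],None,fx=6,fy=6,interpolation=cv2.INTER_CUBIC);cv2.imwrite("pics/z2.png",z)
```

```text
cam o [-366. -452.  691.] [ 367. 1319.  851.]
lid tri (array([461.84301125,  62.73780886,   3.92313509]), np.float64(1.435794689523757)) tcp proj [[ 31.33292375 125.35046286]] [[318.80651641 285.90188849]] base [[146.33105199 314.96464962]] [[387.53912733 216.3130531 ]]
tab (array([462.72447979,  64.20342822,  62.21507378]), np.float64(3.776650827127823))
stamp [[ 295.16252306 -273.50564802   66.        ]] carrier rim corners scene [[ 494. -137.   56.]
 [ 456. -265.   56.]
 [ 371. -235.   56.]
 [ 405. -109.   56.]]
```

View pics/z2.png

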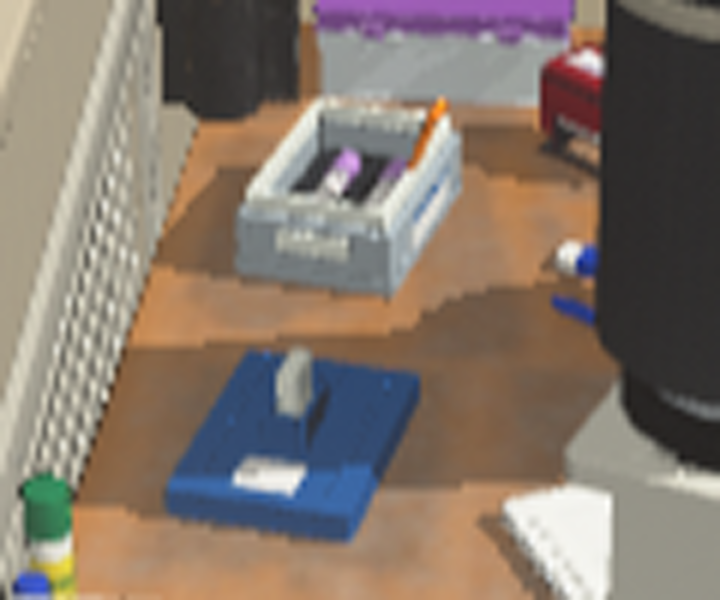

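The tab top triangulates to (463, 64, 62), which matches its known height of 62.5. The carrier centre is about (431,-187) with yaw about -0.27; the bar leans towards the robot, which is carrier -x. Next: spin the tool to line up with the carrier, rising at the same time.

{"name": "play_rows", "arguments": {
  "targets": [
    [-1,0,0,-0.8,0.175],
    [-1,0,0,-0.8,0.175],
    [-1,0,0,-0.8,0.175],
    [-1,0,0,-0.8,0.175],
    [-1,0,0,-0.8,0.175],
    [-1,0,0,-0.8,0.175],
    [-1,0,0,-0.8,0.175],
    [-1,0,0,-0.8,0.175]
  ]
}}

```text
t: 1.4
eef_pos: [284.9, 611.8, 312.8]
orientation: [1.901, -2.501, -0.0]
ft_force: [-0.7, -0.9, 0.4]
grip_width: 87.8
grasp_force: 0.0
```

{"name": "play_rows", "arguments": {
  "targets": [
    [-1,4.5,-3.3,0,0],
    [-1,4.5,-3.3,0,0],
    [-1,4.5,-3.3,0,0],
    [-1,4.5,-3.3,0,0],
    [-1,4.5,-3.3,0,0],
    [-1,4.5,-3.3,1,0],
    [-1,4.5,-3.3,2,0],
    [-1,4.5,-3.3,2,0]
  ]
}}

```text
t: 2.4
eef_pos: [445.8, 193.7, 262.6]
orientation: [-1.908, 2.494, 0.0]
ft_force: [1.1, 0.9, -0.1]
grip_width: 87.5
grasp_force: 0.0
```

{"name": "play_rows", "arguments": {
  "targets": [
    [-1,3.5,-2.6,2,0],
    [-1,3.6,-2.7,1.5,0],
    [-1,0,0,0,0],
    [-1,0,0,0,0]
  ]
}}

```text
t: 2.9
eef_pos: [478.2, 112.9, 227.8]
orientation: [-1.907, 2.496, -0.0]
ft_force: [0.2, -0.2, 0.0]
grip_width: 87.5
grasp_force: 0.0
```

Run:
```python
from h import *
w=Cam("wrist");s=state();print(s["eef_pos"],s["joint_pos"].round(2))
np.savez("w1.npz",o=w.o)
cv2.imwrite("pics/w1.png",w.bgr);print("expected tab",w.proj([463,64,62.5]))
```

```text
[478.18126379 113.39333063 228.0492069 ] [ 0.63  0.07 -0.41  0.   -1.09 -0.9 ]
expected tab [[254.88873556 139.39201919]]
```

View pics/w1.png

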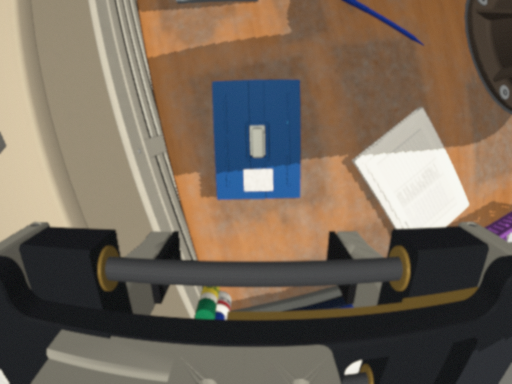

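Here the cover spans about (212-301, 80-199) and is nearly square to the tool. The tab is at (258,141), close to the predicted (255,139).

```bash
cat >> h.py <<'E'
def quad(w,mask,z):
    ct=max(cv2.findContours(mask.astype(np.uint8),cv2.RETR_EXTERNAL,cv2.CHAIN_APPROX_NONE)[0],key=cv2.contourArea)[:,0]
    P=w.onz(ct.astype(float),z)[:,:2].astype(np.float32)
    (c,sz,a)=cv2.minAreaRect(P);b=cv2.boxPoints((c,sz,a))
    e=[b[1]-b[0],b[2]-b[1]];l=max(e,key=np.linalg.norm);l=l*np.sign(l[1]);return np.array(c),sz,np.arctan2(-l[0],l[1])
E
python3 - <<'E'
from h import *
w=Cam("wrist");s=state();h=w.hsv.astype(int)
m=(abs(h[...,0]-108)<12)&(h[...,1]>120)&(h[...,2]>40)
m[:, :190]=0;m[:,320:]=0;m[:60]=0;m[215:]=0
b=max(blobs(m),key=lambda t:t[0][4])[2]
print("cover",quad(w,b,20.5))
hull=np.zeros(b.shape,np.uint8);cv2.fillConvexPoly(hull,cv2.convexHull(np.argwhere(b)[:,::-1].astype(np.int32)),1)
for st,ce,bm in blobs((hull>0)&(h[...,1]<90)&(h[...,2]>90)):print(st,ce.round(1),quad(w,bm,62.5))
Rt=R.from_rotvec(s["orientation"]).as_matrix();print("tool y-ang",np.arctan2(-Rt[0,0],Rt[1,0]),np.arctan2(Rt[0,0],-Rt[1,0]))
E
```

```text
cover (array([461.50479126,  68.15807343]), (138.310791015625, 98.86376953125), np.float32(-0.24632117))
[249 124  17  34 554] [257.  140.1] (array([461.32791138,  66.28370667]), (33.73883056640625, 16.282726287841797), np.float32(-0.2635074))
[243 167  31  25 714] [257.9 179.1] (array([470.83831787, 105.13054657]), (25.317930221557617, 31.375593185424805), np.float32(1.3206688))
tool y-ang 2.8774192954354922 -0.26417335815430115
```

{"name": "play_rows", "arguments": {
  "targets": [
    [-1,5.0,0,0,0],
    [-1,5.0,0,0,0],
    [-1,5.0,0,0,0],
    [-1,5.0,0,0,0],
    [-1,4.0,-1,0,0],
    [-1,0,0,0,0],
    [-1,0,0,0,0]
  ]
}}

```text
t: 3.88
eef_pos: [425.1, -120.7, 227.8]
orientation: [-1.909, 2.495, -0.0]
ft_force: [0.2, -0.3, 0.4]
grip_width: 87.5
grasp_force: 0.0
```

Run:
```python
from h import *
w=Cam("wrist");s=state();print(s["eef_pos"],s["joint_pos"].round(2))
cv2.imwrite("pics/w2.png",w.bgr);print("expected mouth",w.proj([431,-187,56]))
```

```text
[ 425.10280665 -120.39614839  227.76658676] [ 0.17 -0.02 -0.51 -0.   -1.08 -0.44]
expected mouth [[230.73309018 128.14044796]]
```

View pics/w2.png

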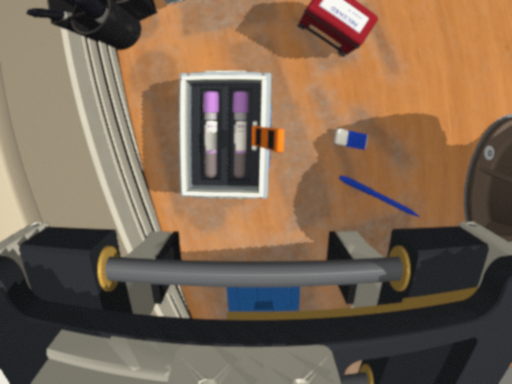

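The rim is about (180-271, 72-198) and the bar's tip is at about (284,139), leaning to carrier -x. Measuring both.

Run:
```python
from h import *
w=Cam("wrist");h=w.hsv.astype(int)
roi=np.zeros(h.shape[:2],bool);roi[60:212,165:290]=1
for v in(120,150,180,210):
    m=roi&(h[...,1]<60)&(h[...,2]>v)
    b=max(blobs(m),key=lambda t:t[0][4])[2];print(v,b.sum(),quad(w,b,56))
# inner opening edge (dark interior) at rim: 80x120
m=roi&(h[...,1]<60)&(h[...,2]>150);b=max(blobs(m),key=lambda t:t[0][4])[2]
hull=np.zeros(b.shape,np.uint8);cv2.fillConvexPoly(hull,cv2.convexHull(np.argwhere(b)[:,::-1].astype(np.int32)),1)
o=roi&(h[...,0]<20)&(h[...,1]>215)&(h[...,2]>60)
for st,ce,bm in blobs(o,25):print("or",st,ce.round(1),w.onz(ce,90).round(1))
cv2.imwrite("pics/w2z.png",cv2.resize(w.bgr[60:212,165:300],None,fx=4,fy=4))
```

```text
120 3787 (array([ 439.8699646 , -182.33331299]), (135.39852905273438, 97.61567687988281), np.float32(-0.2959432))
150 3183 (array([ 439.40499878, -182.20504761]), (135.12254333496094, 97.02201843261719), np.float32(-0.2892639))
180 2636 (array([ 439.49356079, -182.84524536]), (133.8901824951172, 93.9442138671875), np.float32(-0.28781855))
210 1667 (array([ 441.2281189, -181.9724884]), (129.12513732910156, 89.6634521484375), np.float32(-0.2933483))
or [252 128   4  15  32] [253.6 134.8] [[ 409.7 -175.8   90. ]]
or [261 129   7  17  81] [264.1 136.7] [[ 400.8 -171.6   90. ]]
or [274 130   6  21  84] [276.8 140.3] [[ 390.3 -165.4   90. ]]
```

View pics/w2z.png

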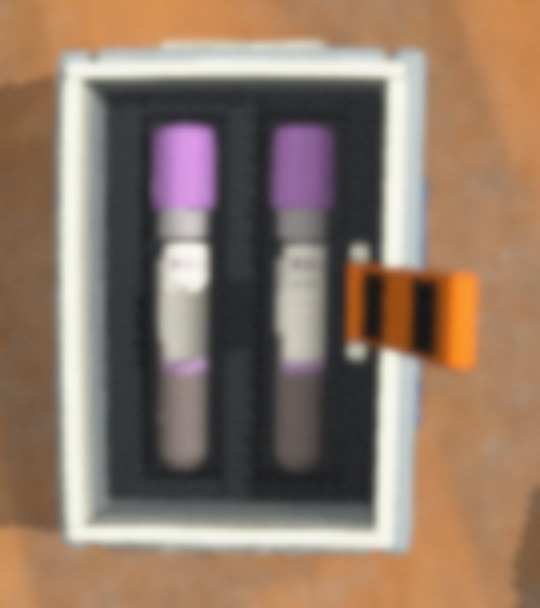

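The carrier rim measures 129 x 90 mm (true 128 x 88), centred at (441,-182) with yaw about -0.29. The bar tip at about (391,-166) agrees with that. Next: straddle the bar with part-open fingers and drag it to carrier +x.

{"name": "play_rows", "arguments": {
  "targets": [
    [0.1,2.7,0.7,1,0.02],
    [0.1,2.7,0.7,2,0],
    [0.1,0,0,2,0],
    [0.1,0,0,2,0],
    [0.1,0,0,2,0],
    [0.1,0,0,2,0],
    [0.1,0,0,2,0],
    [0.1,0,0,1,0]
  ]
}}

```text
t: 4.97
eef_pos: [396.6, -168.6, 86.8]
orientation: [1.885, -2.512, -0.001]
ft_force: [-0.2, 0.5, 1.1]
grip_width: 39.2
grasp_force: 0.0
```

{"name": "play_rows", "arguments": {
  "targets": [
    [0.1,0,-0.8,0,0],
    [0.1,0,-1,0,0],
    [0.1,0,-1,0,0],
    [0.1,0,-1,0,0],
    [0.1,0,-1,0,0],
    [0.1,0,-1,0,0],
    [0.1,0,-1,0,0],
    [0.1,0,-1,0,0]
  ]
}}

```text
t: 5.98
eef_pos: [472.2, -191.6, 87.5]
orientation: [1.883, -2.514, -0.0]
ft_force: [0.8, 0.3, 0.7]
grip_width: 39.1
grasp_force: 0.0
```

Run:
```python
from h import *
w=Cam("wrist");d=Cam("side");s=state();print(s["eef_pos"],s["grip_width"],s["ft_force"])
o=np.hstack([cv2.resize(w.bgr[0:260,120:400],None,fx=1.4,fy=1.4),cv2.resize(d.bgr[150:241,210:310],None,fx=4,fy=4)]) 
cv2.imwrite("pics/w3.png",o)
```

```text
[ 472.6510228  -191.69503525   87.50986948] 39.54683089811204 [-0.49406084 -0.67706658 -0.35654152]
```

View pics/w3.png

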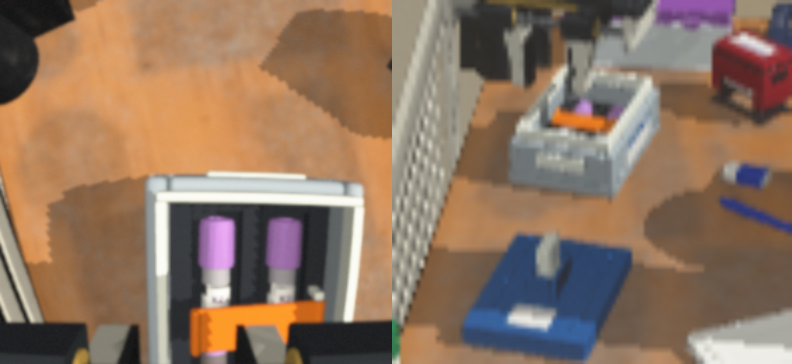

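The bar lies flat across the box; the side view agrees. I'll rise to a matched viewpoint over the carrier and measure it again, along with the bar.

{"name": "play_rows", "arguments": {
  "targets": [
    [0.1,0,0,-4,0],
    [-0.4,-2.5,1.6,-4,0],
    [-0.4,-2.5,1.7,-4,0],
    [-0.4,0,0,-2,0],
    [-0.4,0,0,0,0],
    [-0.4,0,0,0,0]
  ]
}}

```text
t: 6.82
eef_pos: [453.3, -134.2, 226.9]
orientation: [1.883, -2.514, -0.001]
ft_force: [-0.2, 0.1, -0.0]
grip_width: 61.2
grasp_force: 0.0
```

```bash
cat > meas.py <<'E'
from h import *
w=Cam("wrist");s=state();h=w.hsv.astype(int);Rt=R.from_rotvec(s["orientation"]).as_matrix()
print(s["eef_pos"].round(1),"tool yaw",np.arctan2(Rt[0,0],-Rt[1,0]))
r,c=np.mgrid[:384,:512];roi=(r<212)&(c>160)&(c<345)
def rep(n,q):
    print(n,q[0].round(1),np.round(q[1],1),round(float(q[2]),3),"rel tool mm",(Rt[:2,:2].T@(q[0]-s["eef_pos"][:2])).round(1))
def big(m): return max(blobs(m),key=lambda t:t[0][4])[2]
import sys
if sys.argv[1]=="c":
    for v in(180,195,210): rep("rim%d"%v,quad(w,big(roi&(h[...,1]<60)&(h[...,2]>v)),56))
    rep("bar",quad(w,big(roi&(h[...,0]<20)&(h[...,1]>215)&(h[...,2]>60)&(r>60)),36.5))
else:
    b=big(roi&(abs(h[...,0]-108)<12)&(h[...,1]>120)&(h[...,2]>40));rep("cover",quad(w,b,20.5))
    k=np.zeros(b.shape,np.uint8);cv2.fillConvexPoly(k,cv2.convexHull(np.argwhere(b)[:,::-1].astype(np.int32)),1)
    for v in(90,130,160):
        for st,ce,bm in blobs((k>0)&(h[...,1]<90)&(h[...,2]>v),60): rep("white%d"%v,quad(w,bm,62.5))
E
python3 meas.py c
```

```text
[ 453.2 -134.3  226.6] tool yaw -0.28544221741373815
rim180 [ 440.5 -182.7] [135.2  92.9] -0.285 rel tool mm [50.  -1.4]
rim195 [ 440.4 -183.8] [133.1  91.3] -0.289 rel tool mm [51.1 -1.7]
rim210 [ 441.3 -182. ] [129.   90.1] -0.288 rel tool mm [49.2 -2. ]
bar [ 439.6 -180.8] [20. 66.] 1.278 rel tool mm [48.5  0. ]
```

{"name": "play_rows", "arguments": {
  "targets": [
    [-0.4,-5.0,1,0,0],
    [-0.4,-5.0,0,0,0],
    [-0.4,-5.0,0,0,0],
    [-0.4,-5.0,0,0,0],
    [-0.4,-5.0,0,0,0],
    [-0.4,0,0,0,0],
    [-0.4,0,0,0,0]
  ]
}}

```text
t: 7.75
eef_pos: [514.1, 108.2, 226.3]
orientation: [1.882, -2.512, -0.001]
ft_force: [-0.3, -0.4, 0.4]
grip_width: 61.4
grasp_force: 0.0
```

```bash
python3 meas.py l
```

```text
[514.1 107.8 226.6] tool yaw -0.2855577610948758
cover [461.7  68.2] [138.7  98.7] -0.243 rel tool mm [52.7 39.1]
white90 [464.   65.8] [33.7 17.3] -0.265 rel tool mm [54.4 36.2]
white90 [474.9 104.6] [24.4 31.5] 1.299 rel tool mm [14.1 36.8]
white130 [463.7  65.4] [32.8 16.6] -0.235 rel tool mm [54.8 36.4]
white130 [474.9 104.6] [24.4 31.5] 1.299 rel tool mm [14.1 36.8]
white160 [461.9  66. ] [31.3 12.6] -0.1 rel tool mm [54.8 38.4]
white160 [475.  105.1] [23.3 31.5] 1.296 rel tool mm [13.5 36.8]
```

The bar is confirmed flat (66 x 20 mm, yaw matching the carrier). Carrier: (441,-182.5), yaw -0.288. Tab: (462,67), lid yaw -0.245. Going down on the tab.

{"name": "play_rows", "arguments": {
  "targets": [
    [-0.4,2.7,1.9,2,-0.04],
    [-0.4,2.7,1.9,3,0],
    [-0.4,0,0,4,0],
    [-0.4,0,0,3,0],
    [-0.4,0,0,2,0],
    [-0.4,0,0,1.4,0],
    [-0.4,0,0,0.6,0],
    [-0.4,0,0,0,0]
  ],
  "grip_force": 25
}}

```text
t: 8.8
eef_pos: [463.9, 66.2, 67.6]
orientation: [1.933, -2.476, 0.0]
ft_force: [-0.0, 0.6, 1.1]
grip_width: 61.4
grasp_force: 0.0
```

Run:
```python
from h import *
w=Cam("wrist");s=state();print(s["eef_pos"],s["ft_force"])
Rt=R.from_rotvec(s["orientation"]).as_matrix();t=lambda *v:s["eef_pos"]+Rt@np.array(v,float)
print("tips proj",w.proj(t(0,30.7,22)),w.proj(t(0,-30.7,22)),"tab",w.proj([462,67,62.5]))
cv2.imwrite("pics/w4.png",cv2.resize(w.bgr[60:300,130:390],None,fx=2.3,fy=2.3))
```

```text
[464.0960895   66.400196    67.98298511] [ 0.48404788 -1.43014019  0.91889259]
tips proj [[304.25168635 247.3189607 ]] [[200.18146485 247.31615408]] tab [[256.13281538 261.03291608]]
```

View pics/w4.png

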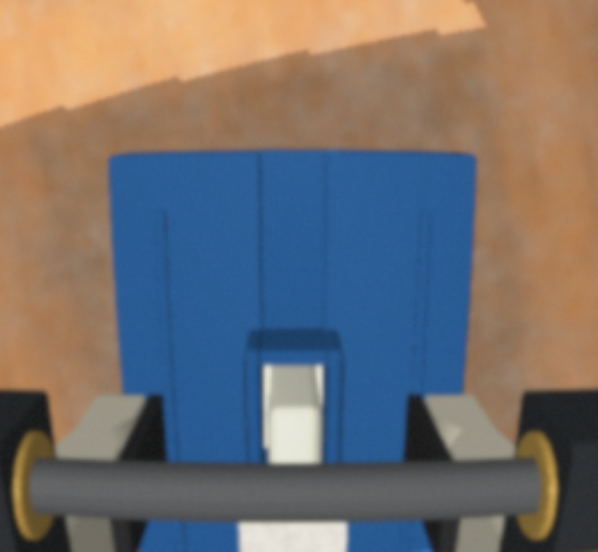

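The tab sits between the fingers, at about crop column 297 with the finger midline at about 285, so roughly 3 mm towards tool +y. I'll check along the tab and correct.

Run:
```python
from h import *
w=Cam("wrist");s=state();Rt=R.from_rotvec(s["orientation"]).as_matrix()
for p in([130+297/2.3,60+405/2.3],[130+272/2.3,60+405/2.3],[130+322/2.3,60+405/2.3]):
    print((Rt.T@(w.onz(p,62.5)[0]-s["eef_pos"])).round(1))
```

```text
[14.2  3.6  5.6]
[14.2 -2.   5.6]
[14.2  9.2  5.6]
```

{"name": "play_rows", "arguments": {
  "targets": [
    [-0.4,0,0.3,0.25,0],
    [0.6,0,0,0,0],
    [0.6,0,0,0,0],
    [1,0,0,0,0],
    [1,0,0,0,0],
    [1,0,0,0,0],
    [1,0,0,0,0]
  ],
  "grip_force": 25
}}

```text
t: 9.78
eef_pos: [461.0, 67.1, 65.0]
orientation: [-1.933, 2.476, -0.0]
ft_force: [0.5, 0.4, -2.1]
grip_width: 12.0
grasp_force: 25.0
```

{"name": "play_rows", "arguments": {
  "targets": [
    [1,0,0,-0.3,0],
    [1,0,0,-0.7,0],
    [1,0,0,-1.2,0],
    [1,0,0,-1.8,0],
    [1,0,0,-2,0],
    [1,0,0,-2,0],
    [1,0,0,-2,0],
    [1,0,0,-1,0]
  ]
}}

```text
t: 10.78
eef_pos: [461.2, 67.3, 176.7]
orientation: [-1.932, 2.474, -0.0]
ft_force: [-0.4, 0.1, -4.0]
grip_width: 12.0
grasp_force: 25.0
```

Run:
```python
from h import *
w=Cam("wrist");s=state();Rt=R.from_rotvec(s["orientation"]).as_matrix();h=w.hsv.astype(int)
print(s["eef_pos"].round(1),s["ft_force"].round(1),s["wrist_torque"].round(2),s["grip_width"],np.arctan2(Rt[0,0],-Rt[1,0]))
r,c=np.mgrid[:384,:512];b=(abs(h[...,0]-108)<12)&(h[...,1]>120)&(h[...,2]>40)&(r<225)&(c>150)&(c<360)
m=max(blobs(b),key=lambda t:t[0][4])
q=w.onz(cv2.convexHull(np.argwhere(m[2])[:,::-1].astype(np.int32))[:,0].astype(float),20.5+s["eef_pos"][2]-65)
print(m[0],((q-s["eef_pos"])@Rt)[:,:2].round(1)[::2].tolist())
tgt=np.array([441,-182.5]);print("to carrier, tool mm",(Rt[:2,:2].T@(tgt-s["eef_pos"][:2])).round(1))
```

```text
[461.5  67.4 177.4] [-0.3  0.7 -3. ] [ 0.04 -0.08 -0.07] 11.944487095650953 -0.24477931602340594
[  173   126   161    99 15191] [[63.6, 49.9], [34.4, 50.0], [8.9, 49.9], [6.1, -48.3], [21.2, -48.5], [51.7, -48.5], [67.4, -48.5], [69.1, -44.6], [69.3, 36.4], [68.5, 49.1]]
to carrier, tool mm [247.4 -40.6]
```

The lid is held square, with its centre 1 mm behind the TCP, and the camera scale is confirmed. Carrying it to above the carrier.

{"name": "play_rows", "arguments": {
  "targets": [
    [1,2,-0.3,0,0],
    [1,3,-0.5,0,0],
    [1,4,-0.7,0,0],
    [1,4,-0.7,0,0],
    [1,4,-0.7,0,0],
    [1,4,-0.6,0,0],
    [1,2.5,-0.4,0,0],
    [1,1.3,-0.2,0,0.043]
  ]
}}

```text
t: 11.82
eef_pos: [439.8, -184.5, 174.5]
orientation: [1.875, -2.52, -0.001]
ft_force: [-0.0, 0.7, -4.0]
grip_width: 11.9
grasp_force: 25.0
```

{"name": "play_rows", "arguments": {
  "targets": [
    [1,0,0,0,0],
    [1,0,0,0,0],
    [1,0,0,0,0]
  ]
}}

```text
t: 12.2
eef_pos: [440.7, -182.8, 175.1]
orientation: [-1.881, 2.516, 0.0]
ft_force: [-0.5, -0.1, -3.6]
grip_width: 11.9
grasp_force: 25.0
```

```bash
cat > chk.py <<'E'
from h import *
s=state();Rt=R.from_rotvec(s["orientation"]).as_matrix()
print(s["t"],s["eef_pos"].round(1),s["ft_force"].round(1),s["wrist_torque"].round(2),s["grip_width"],"yaw",np.arctan2(Rt[0,0],-Rt[1,0]).round(4),"tilt",np.arccos(-Rt[2,2]).round(4))
print("to target tool mm",(Rt[:2,:2].T@(np.array([440.7,-183])-s["eef_pos"][:2])).round(1))
E
python3 chk.py
```

```text
12.2 [ 440.7 -182.8  175.1] [-0.5 -0.1 -3.6] [ 0.04 -0.03 -0.03] 11.924519413684736 yaw -0.2869 tilt 0.0002
to target tool mm [ 0.2 -0.1]
```

{"name": "play_rows", "arguments": {
  "targets": [
    [1,0,0,1.0,0],
    [1,0,0,1.5,0],
    [1,0,0,1.3,0],
    [1,0,0,0.8,0],
    [1,0,0,0.4,0],
    [1,0,0,0.3,0],
    [1,0,0,0.2,0],
    [1,0,0,0,0]
  ]
}}

```text
t: 13.2
eef_pos: [440.6, -183.4, 120.2]
orientation: [-1.88, 2.517, -0.0]
ft_force: [0.1, -0.2, -4.7]
grip_width: 11.9
grasp_force: 25.0
```

```bash
python3 chk.py
```

```text
13.2 [ 440.6 -183.4  120.2] [ 0.1 -0.2 -4.7] [ 0.12 -0.08 -0.02] 11.863874200715097 yaw -0.288 tilt 0.0002
to target tool mm [-0.5 -0. ]
```

{"name": "play_rows", "arguments": {
  "targets": [
    [1,0,0,0.2,0],
    [1,0,0,0.2,0],
    [1,0,0,0.2,0],
    [1,0,0,0,0]
  ]
}}

```text
t: 13.7
eef_pos: [440.4, -183.4, 113.9]
orientation: [1.879, -2.517, -0.0]
ft_force: [-0.4, -0.2, -2.6]
grip_width: 11.8
grasp_force: 25.0
```

```bash
python3 chk.py
```

```text
13.7 [ 440.4 -183.4  113.9] [-0.4 -0.2 -2.6] [ 0.04 -0.04 -0.02] 11.763754480275214 yaw -0.288 tilt 0.0004
to target tool mm [-0.5 -0.2]
```

{"name": "play_rows", "arguments": {
  "targets": [
    [1,0,0,0.2,0],
    [1,0,0,0.15,0],
    [1,0,0,0.1,0],
    [1,0,0,0.1,0],
    [1,0,0,0,0],
    [1,0,0,0,0]
  ]
}}

```text
t: 14.45
eef_pos: [440.5, -183.4, 108.9]
orientation: [-1.88, 2.517, -0.0]
ft_force: [-3.3, 1.9, 4.4]
grip_width: 11.7
grasp_force: 25.0
```

```bash
python3 chk.py
```

```text
14.45 [ 440.5 -183.4  108.9] [-3.3  1.9  4.4] [0.67 0.99 0.03] 11.722088980346754 yaw -0.2879 tilt 0.0003
to target tool mm [-0.5 -0. ]
```

{"name": "play_rows", "arguments": {
  "targets": [
    [1,0,0,0.1,0],
    [1,0,0,0,0]
  ]
}}

```text
t: 14.7
eef_pos: [440.6, -183.4, 108.9]
orientation: [-1.88, 2.517, -0.001]
ft_force: [-7.4, 4.5, 16.5]
grip_width: 11.3
grasp_force: 25.0
```

```bash
python3 chk.py
```

```text
14.7 [ 440.6 -183.4  108.9] [-7.4  4.5 16.5] [ 1.81  2.57 -0.01] 11.290524982472178 yaw -0.2875 tilt 0.0006
to target tool mm [-0.5 -0. ]
```

The lid stops hard at z 108.9 (expected 109), so it is home. Unloading, then letting go of the tab.

{"name": "play_rows", "arguments": {
  "targets": [
    [1,0,0,-0.1,0],
    [1,0,0,-0.05,0],
    [0,0,0,0,0],
    [0,0,0,0,0],
    [0,0,0,0,0],
    [0,0,0,-1,0],
    [0,0,0,-2,0],
    [0,0,0,-2,0]
  ]
}}

```text
t: 15.7
eef_pos: [440.6, -183.5, 160.3]
orientation: [-1.88, 2.517, -0.0]
ft_force: [0.9, 0.5, 0.1]
grip_width: 43.7
grasp_force: 0.0
```

{"name": "play_rows", "arguments": {
  "targets": [
    [0,-2,0,-4,0],
    [0,-2,0,-2,0],
    [0,0,0,0,0],
    [0,0,0,0,0]
  ]
}}

```text
t: 16.2
eef_pos: [451.4, -145.1, 218.8]
orientation: [1.88, -2.517, -0.001]
ft_force: [-0.3, -0.8, -0.3]
grip_width: 44.1
grasp_force: 0.0
```

```bash
python3 chk.py
python3 - <<'E'
from h import *
w=Cam("wrist");s=state();h=w.hsv.astype(int);Rt=R.from_rotvec(s["orientation"]).as_matrix()
r,c=np.mgrid[:384,:512];roi=(r<235)&(c>130)&(c<370)
b=max(blobs(roi&(abs(h[...,0]-108)<12)&(h[...,1]>120)&(h[...,2]>40)),key=lambda t:t[0][4])
print(b[0]);q=quad(w,b[2],64.5);print(q,"rel",Rt[:2,:2].T@(q[0]-s["eef_pos"][:2]))
k=np.zeros(roi.shape,np.uint8);cv2.fillConvexPoly(k,cv2.convexHull(np.argwhere(b[2])[:,::-1].astype(np.int32)),1)
for st,ce,bm in blobs((k>0)&(h[...,1]<90)&(h[...,2]>130),60): print(st,quad(w,bm,106.5))
# same with 5 mm height error, to judge scale of cover face (141x101)
print([np.round(quad(w,b[2],z)[1],1) for z in(59.5,69.5)])
E
```

```text
16.2 [ 451.4 -145.1  218.8] [-0.3 -0.8 -0.3] [ 0.09 -0.09 -0.01] 44.11116180045124 yaw -0.2877 tilt 0.0004
to target tool mm [39.4 -0.5]
[  202    83   103   138 11892]
(array([ 440.51046753, -182.08427429]), (138.99270629882812, 99.034912109375), np.float32(-0.2879134)) rel [38.33239158 -0.21073403]
[244 137  19  40 697] (array([ 439.68148804, -183.99023438]), (33.29449462890625, 15.002312660217285), np.float32(-0.2831694))
[236 186  35  27 937] (array([ 450.31439209, -148.41040039]), (23.515483856201172, 29.909191131591797), np.float32(1.2827973))
[array([141.4, 100.7]), array([136.6,  97.3])]
```

The cover sits at (440.5,-182.1), yaw -0.288, and its apparent size fits the home height. Now taking the sleeve.

{"name": "play_rows", "arguments": {
  "targets": [
    [0,1.9,0,1,0],
    [0,1.95,0,1.5,0],
    [0,0,0,3,0],
    [0,0,0,3,0],
    [0,0,0,2,0],
    [0,0,0,1.4,0],
    [0,0,0,0.9,0],
    [0,0,0,0,0]
  ],
  "grip_force": 20
}}

```text
t: 17.25
eef_pos: [440.6, -182.1, 90.6]
orientation: [1.879, -2.517, -0.001]
ft_force: [1.2, 0.2, 0.9]
grip_width: 44.0
grasp_force: 0.0
```

```bash
python3 chk.py
```

```text
17.25 [ 440.6 -182.1   90.6] [1.2 0.2 0.9] [ 0.08 -0.08  0.04] 44.01478303539551 yaw -0.2881 tilt 0.0011
to target tool mm [ 0.8 -0.3]
```

{"name": "play_rows", "arguments": {
  "targets": [
    [0,0,0,0.2,0],
    [0.2,0,0,0,0],
    [0.4,0,0,0,0],
    [0.6,0,0,0,0],
    [1,0,0,0,0],
    [1,0,0,0,0],
    [1,0,0,0,0]
  ],
  "grip_force": 20
}}

```text
t: 18.12
eef_pos: [441.1, -181.9, 89.3]
orientation: [-1.88, 2.517, -0.0]
ft_force: [-0.7, 1.3, 4.1]
grip_width: 24.8
grasp_force: 20.0
```

```bash
python3 chk.py
```

```text
18.125 [ 441.1 -181.9   89.3] [-0.7  1.3  4.1] [ 0.63  0.47 -0.02] 24.83543545507811 yaw -0.2878 tilt 0.0003
to target tool mm [1.1 0. ]
```

Gripped at 24.8 mm (sleeve is 25). Lifting slowly and straight.

{"name": "play_rows", "arguments": {
  "targets": [
    [1,0,0,-0.3,0],
    [1,0,0,-0.5,0],
    [1,0,0,-0.7,0],
    [1,0,0,-0.8,0],
    [1,0,0,-0.8,0],
    [1,0,0,-0.8,0],
    [1,0,0,-0.8,0],
    [1,0,0,-0.8,0]
  ]
}}

```text
t: 19.12
eef_pos: [440.9, -182.0, 144.6]
orientation: [-1.88, 2.517, -0.0]
ft_force: [-1.0, -0.3, -3.1]
grip_width: 24.8
grasp_force: 20.0
```

{"name": "play_rows", "arguments": {
  "targets": [
    [1,0,0,-0.8,0],
    [1,0,0,-0.8,0],
    [1,0,0,-0.8,0],
    [1,0,0,-0.8,0],
    [1,0,0,-0.6,0],
    [1,0,0,-0.4,0],
    [1,0,0,-0.2,0],
    [1,0,0,0,0]
  ]
}}

```text
t: 20.12
eef_pos: [440.9, -182.0, 188.0]
orientation: [-1.88, 2.517, 0.0]
ft_force: [-0.8, -0.2, -2.4]
grip_width: 24.7
grasp_force: 20.0
```

{"name": "play_rows", "arguments": {
  "targets": [
    [1,0,0,0,0],
    [1,0,0,0,0],
    [1,0,0,0,0]
  ]
}}

```text
t: 20.5
eef_pos: [440.8, -182.0, 187.9]
orientation: [1.88, -2.517, -0.0]
ft_force: [0.1, 0.4, -1.1]
grip_width: 24.9
grasp_force: 20.0
```

```bash
python3 chk.py
python3 - <<'E'
from h import *
# side view: check the white lid on carrier and the blue cover above
d=Cam("side");c=Cam("scene");z0=np.array([440.7,-182.3])
for k,n in((d,"side"),(c,"scene")):
    h=k.hsv.astype(int)
    for nm,z in(("tabtop",106.5),("sleeve",174.5),("flange",61),("covertop",164.5)): 
        p=k.proj([*z0,z])[0]; print(n,nm,p.round(1),k.img[int(round(p[1])),int(round(p[0]))])
    print([(b[0],b[1].round(1),k.onz(b[1],160)[0].round()) for b in blobs((abs(h[...,0]-108)<12)&(h[...,1]>120)&(h[...,2]>40),150)])
    p=k.proj([*z0,90])[0].astype(int);w=h[p[1]-45:p[1]+30,p[0]-45:p[0]+45]
    print("white blobs",[(b[0][:5]+[p[0]-45,p[1]-45,0,0,0],b[1].round(1)) for b in blobs((w[...,1]<50)&(w[...,2]>170),40)])
E
```

```text
20.5 [ 440.8 -182.   187.9] [ 0.1  0.4 -1.1] [ 0.09 -0.08  0.01] 24.893519397748847 yaw -0.288 tilt 0.0003
to target tool mm [ 1.  -0.2]
side tabtop [258. 163.] [141 143 135]
side sleeve [257.7 145.7] [40 61 94]
side flange [258.1 174.1] [161 163 152]
side covertop [257.7 148.3] [39 60 91]
[(array([238, 141,  40,  22, 479], dtype=int32), array([258. , 152.1]), array([ 439., -161.,  160.])), (array([188, 308,  69,   4, 175], dtype=int32), array([214.6, 309.9]), array([497., 612., 160.]))]
white blobs [(array([213, 137,  11,  43,  92]), array([ 4.6, 35.6])), (array([278, 143,  13,   5,  62]), array([70.9, 22.9])), (array([241, 163,  35,  28, 446]), array([48.6, 54.5])), (array([249, 165,   8,   9,  40]), array([39.8, 46.7]))]
scene tabtop [294.2 191.8] [117 142 177]
scene sleeve [295.3 170.6] [115 114 110]
scene flange [293.5 205. ] [244 243 232]
scene covertop [295.2 173.8] [112 109 103]
[(array([130, 157,  47,  39, 259], dtype=int32), array([148.5, 177.8]), array([272., 173., 160.])), (array([265, 165,  62,  32, 975], dtype=int32), array([297.6, 180.3]), array([ 420., -197.,  160.]))]
white blobs [(array([ 248,  151,   90,   75, 2515]), array([43.1, 48. ]))]
```

The cover is held level 99 mm above its seat, and the white inner lid shows at its predicted seat position in both views. Handing in.

```bash
python3 -c "
from rig import finish_job
print(finish_job())"
```

```text
the job is handed in; nothing more can be done
None
```

I handed the job in at about 20.5 s, with no verdict returned: the retainer is folded down, the inner lid is seated on the carrier, and the gripper holds the blue cover level about 10 cm above its seat. I checked the retainer by camera before the lid went on. The lid rests on its force and height at seating plus two colour checks, and I took no final reading of the bystanders.

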